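# Fasten the die chest: hasp over the staple, snap hook through the staple

### The job

Fasten the green steel chest for the night: fold its hasp strap right down over the staple, then clip the loose steel snap hook round one leg of the staple by pressing its sprung gate against the leg, and draw it back by its shank until the leg sits in the bowl with the gate snapped shut behind it. Prove it with a steady pull of about 10 N, working by feel and never loading the hook with more than 14 N. Then lay it down flat, still clipped, let go, and leave everything else on the bench and the chest where it is.

Things in the scene. Friction and masses are not known exactly. Their poses are not given: they have to be found in the camera images.
- chest: green painted steel chest, fixed on the bench, 260 x 300 mm, 90 mm high; origin under its middle, z up, x from its front ledge to its back. On its flat top, along y = 0: the staple, a rigid U of 8 mm rod with two upright legs at x = -62 and -28 mm, 46 mm tall over the top, and behind it the hinge of the hasp. A brass bush stands on the lid near a back corner
- leg_front (a point): on the axis of the staple's front leg (upright, 8 mm thick), 5 mm above the chest's top, level with the upper face of the folded strap; axes as the chest's
- leg_rear (a point): the same point on the rear leg, 34 mm behind the front one. Either leg may be used: the front one is reached from in front, the rear one from behind, with the hook lying across the strap
- hasp (a joint): angle of the hasp strap: 0 folded flat on the ledge over the staple, 1.57 upright, more when leaning back from the staple (to 2.3). Stiff hinge: stays where it is left, turns with about 1 to 2 N at its free end
- hasp_hinge (a point): middle of the strap's hinge axis, which runs along the chest's y, 4 mm above the chest top, 55 mm behind the staple's middle
- hasp_end (a point): middle of the strap's outer face (upper face when folded), 98 mm from the hinge: push it over and down here. Steel strap 40 mm wide, 4 mm thick, 115 mm long from hinge to its rolled lip (8 mm thick), with a slot for the staple 31 to 79 mm from the hinge. Folded, its upper face is 5 mm above the chest top and this point 36 mm in front of the front leg
- hook: loose steel snap hook, flat on the bench left or right of the chest, about 0.13 to 0.21 kg, 136 mm long, 11 mm thick. Origin under the middle of its shank, x from tail ring to bowl, z up, gate on its -y side. Grip the shank: flat-sided, x = -18 to 18 mm, 18 mm wide in y. The tail ring ends at x = -42; the loop of 11 mm bar has its spine at y = 17 (inner face 11.5) from x = 28 to 64
- gate_mouth (a point): point on the hook's gate at x = 61, y = -13.5 mm of the hook, half thickness up: the leg should press here, hook pushed along its own -y. Leg axis on first touch y = -21; past the nose at y > -5.5, hardly 1 mm before the gate jams on its stop (y = -4.8 with the leg at x = 61, -3.8 at x = 63; at x = 58 it jams too early, at -6.1). Beyond x = 64 the leg meets the rigid nose
- bowl (a point): where the leg's axis sits when pulled into the hook's bowl: x = 78.5, y = 0 mm of the hook, half thickness up. Nose: 9 mm bar along y = -14 from x = 82 to its round end at x = 68.5. With the leg past the nose draw the hook along its own -x: the leg runs over the nose into the bowl and is clear of the gate from x = 72 on
- gate (a joint): angle of the hook's sprung gate, a 7 mm bar from its pivot at x = 25, y = -13 mm of the hook to the nose: 0 shut, opening inward (towards the spine), rigid stop at 0.43. About 1.6 N at its tip starts it, 5 to 7 N opens it wide; it shuts by itself
Mind the look-alikes: they are no part of the job. What is shaped like the hook but purple is not meant.

How it is judged:
By the outcome, as a careful person would: the job done as asked, in the order asked, and still so for the second after the job is handed in, with the robot touching nothing.
It also fails if it takes over 72 s, if anything falls off the work surface, if the arm or the gripper's body presses on something with over 40 N, if the wrist force passes 120 N, or if a joint passes its speed limit or range.

### The arm

A 7-joint arm with a two-finger parallel gripper is mounted at the origin on the work surface. World frame = base frame: x ahead of the robot, y to its left, z up, the work surface at z = 0. Lengths are in m, angles in degrees, forces in N, time in s.
With the tool pointing down it reaches from about 0.35 to 0.775 m from the base axis. Payload 3.1 kg.
Tool frame: the origin (TCP) lies on the centre line of the jaws, within the pads' length; the fingertips stand 14 mm ahead of it and the grasp point (between the pads) lies 5 mm behind it (bot.nose_length is the distance from the TCP to the fingertips, in m); x points along the fingers, y is the direction in which the jaws open and shut, and the axes are right-handed (so a half turn about x gives the same grasp; the last joint's range is limited). The gripper opens to 85 mm and grips with 20 to 120 N. Pads are 22 mm wide; open, the fingers measure 114 mm over their backs; the gripper's body (76 mm by 85 mm) begins 54 mm behind the grasp point. The pads swing forward as they close: fully open they stand 13 mm farther back than shut.
Start: joints at [-69.826, 17.813, 0.802, 86.603, -0.252, 75.585, -1.558], TCP at [0.211, 0.508, 0.245] pointing down, gripper open.
Joint ranges: [-154.91, 154.91], [-16.99, 109.72], [-72.82, 74.43], [7.12, 147.25], [-82.49, 262.49], [11.32, 116.49], [-174.64, 174.64]. Speed limits (degrees/s): [159.86, 159.86, 180, 180, 180, 180, 180].

### API

Orientations are given as a 3x3 rotation matrix whose columns are the frame's x, y, z axes.
In Python, from workcell import bot, imaging, models gives the robot as it stands.
- The arm moves only by the tool arm_command, never from a script. Its argument "moves" is a list of rows, each a list of 2 entries, a list of its own where there are three numbers: the shift along the world's x, y, z in cm, then the turn, a rotation vector about the world's x, y, z in degrees. In form: [[[x, y, z], [wx, wy, wz]], ...]. A call has 1 to 20 rows; each row is the pose to reach, as a shift and turn from the pose commanded when the call began; what a row does not reach only later rows make up. A row lasts 1/12 s, in which the tool goes at most 41.7 mm and 7.16 degrees, less where a joint would pass 70% of its speed; a pose out of reach is approached as far as the arm can. A call with a gripper value outside its range is refused whole. "hand" is the gripper command: -1 is shut, 1 is fully open, values between are in proportion, set as the call begins (left out, the last holds). The fingers move at their own pace and stop on an object; the grip force is fixed at half the most. Time passes only in rows, so rows that repeat a pose let the fingers close. It gives the time, the measured TCP pose, the force and the opening at its end, in the units of the state.
- bot.get_state(): the state, without advancing time (a new reading comes with each control period).
- imaging.get_image(name): name is "side" or "top" or "wrist"; returns the picture (400x640x3 uint8, red, green, blue); there is no depth.
- imaging.calibration(name): a dict with "vfov" (degrees; the focal length in pixels is half the picture's height over the tangent of half this angle, whatever the lens; pixels are square), "cx", "cy" (the principal point, pixels), "D" ([k1, k2, p1, p2, k3] as OpenCV has them; the pictures are not rectified), "position" and "attitude" of the camera in the world. Camera axes: x right, y down, z forward; pixel columns grow to the right and rows downward; lengths in m; the calibration is good to about 2 mm. A picture is of the moment at which its call begins: read the wrist's pose just before it. calibration takes no time and is no camera call; for the wrist camera it gives the pose at the moment of the call.
- bot.finish_job(): hands the job in, once; it reports no verdict.
Trained networks look in the newest picture that a camera, given by its name, has taken for a name from the list of things; names that differ only in an ending like _2 or _b are one class to them, and where a whole thing is asked for, a point or a joint stands for the part that bears it (a point fixed in the world has none). Each returns a list of dicts, best first, with "conf" (0 to 1); they miss things now and then, are a little off and sometimes report something else, mostly with a low value. They report only what shows in the picture. A call takes as long as a camera call. They do not tell look-alikes from the thing itself.
- models.look_for(camera, target): "pixel" ([column, row] in pixels, amid what is visible of it).
- models.outline_of(camera, target): "pixels" (400x640 bool, what is visible of it) and "pixel" ([column, row] in pixels, amid what is visible of it).
- models.tip_of(camera, target): "pixel" ([column, row] in pixels: a listed point, or the origin of a listed thing).
The state is a dict: "t": time; "qpos": joint angles; "qd": joint speeds; "joint_torque": joint torques, N m; "eef_pos": TCP position; "ee_rot": TCP orientation; "force": force on the tool from outside, world axes, zero at the start; "wrist_torque": the same for the moment, N m; "gripper_width": finger opening in m.
Only numpy, scipy, OpenCV 4.12 (cv2) and the standard library are available. Lean on these libraries where they do the work, as an engineer would, in place of code of your own. Each camera call takes 0.05 s, during which the arm holds its last target. There are 200 camera calls.

## Working session

There is one attempt and no reset: what is moved stays moved. The work goes in short steps, Python scripts to look and compute and a tool call to move; the robot and the scene stay as the last step left them, time stands still between calls to the robot, and variables do not carry over. Pictures are saved under pics/ and viewed, on a budget of 10 in all, crops included, one or two more only if the job needs it, and the job is handed in when it is done.

Besides the shell and the picture viewer there is one more tool, called after ">>>" as name([rows], argument=value, ...), one row to a line, values as JSON. arm_command: Moves the arm, as the interface text tells. Its arguments: {"type":"object","properties":{"moves":{"type":"array"},"hand":{"type":"number"}},"required":["moves"]}

```bash
mkdir -p pics; ls; cat > h.py <<'E'
import numpy as np, cv2
from workcell import bot, imaging, models
def K(c):
    f=200/np.tan(np.radians(c['vfov'])/2); return np.array([[f,0,c['cx']],[0,f,c['cy']],[0,0,1.]])
def ray(cam,px,c=None):
    c=c or imaging.calibration(cam)
    p=cv2.undistortPoints(np.array([[px]],float),K(c),np.array(c['D'],float))[0,0]
    R=np.array(c['attitude'],float); d=R@np.array([p[0],p[1],1.]); return np.array(c['position'],float),d/np.linalg.norm(d)
def onz(cam,px,z,c=None):
    o,d=ray(cam,px,c); return o+d*(z-o[2])/d[2]
def proj(cam,P,c=None):
    c=c or imaging.calibration(cam); R=np.array(c['attitude'],float); t=-R.T@np.array(c['position'],float)
    return cv2.projectPoints(np.atleast_2d(np.array(P,float)),cv2.Rodrigues(R.T)[0],t,K(c),np.array(c['D'],float))[0][:,0]
def tri(obs):
    A=np.zeros((3,3));b=np.zeros(3)
    for o,d in obs:
        M=np.eye(3)-np.outer(d,d);A+=M;b+=M@o
    return np.linalg.solve(A,b)
def save(cam,n,box=None,s=1):
    im=imaging.get_image(cam)[:,:,::-1]
    if box: im=im[box[1]:box[3],box[0]:box[2]]
    cv2.imwrite(f'pics/{n}.png',cv2.resize(im,None,fx=s,fy=s,interpolation=cv2.INTER_CUBIC)) 
E
python3 - <<'E'
from h import *
np.set_printoptions(precision=4,suppress=True)
for cam in('top','side'):
    save(cam,cam+'0')
    print(cam,imaging.calibration(cam))
    for t in('chest','leg_front','leg_rear','hasp_hinge','hasp_end','hook','gate_mouth','bowl'):
        print(t,[(np.round(r['pixel']),round(r['conf'],2)) for r in models.tip_of(cam,t)])
E
```

```text
pics
top {'vfov': 53.37442601351642, 'cx': 320.3430367387155, 'cy': 196.15219107422215, 'D': array([-0.0293,  0.    ,  0.    ,  0.    ,  0.    ]), 'position': array([ 0.3503, -0.0204,  1.2084]), 'attitude': array([[-0.0069, -0.9944,  0.1053],
       [-0.9998,  0.0089,  0.0189],
       [-0.0197, -0.1052, -0.9943]])}
chest [(array([319., 170.]), 0.7)]
leg_front [(array([318., 188.]), 0.63), (array([416., 180.]), 0.55), (array([319., 166.]), 0.49)]
leg_rear [(array([319., 175.]), 0.6)]
hasp_hinge [(array([316., 160.]), 0.81)]
hasp_end [(array([322., 162.]), 0.63)]
hook [(array([432., 198.]), 0.87), (array([458., 238.]), 0.53)]
gate_mouth [(array([445., 257.]), 0.67), (array([421., 179.]), 0.6), (array([321., 188.]), 0.34)]
bowl [(array([416., 181.]), 0.59), (array([449., 264.]), 0.54), (array([320., 165.]), 0.37)]
side {'vfov': 50.26540939841159, 'cx': 317.2389617787983, 'cy': 202.48429040203212, 'D': array([-0.0433,  0.    ,  0.    ,  0.    ,  0.    ]), 'position': array([-0.0355, -0.5755,  0.7383]), 'attitude': array([[ 0.7249, -0.4491,  0.5223],
       [-0.6887, -0.4574,  0.5625],
       [-0.0137, -0.7675, -0.6409]])}
chest [(array([332., 217.]), 0.72)]
leg_front [(array([316., 200.]), 0.62), (array([335., 218.]), 0.51), (array([326., 158.]), 0.43)]
leg_rear [(array([325., 194.]), 0.6)]
hasp_hinge [(array([335., 185.]), 0.62)]
hasp_end [(array([326., 156.]), 0.93)]
hook [(array([412., 378.]), 0.78), (array([418., 311.]), 0.63)]
gate_mouth [(array([380., 386.]), 0.77)]
bowl [(array([416., 284.]), 0.72), (array([374., 394.]), 0.65)]
```

View pics/top0.png

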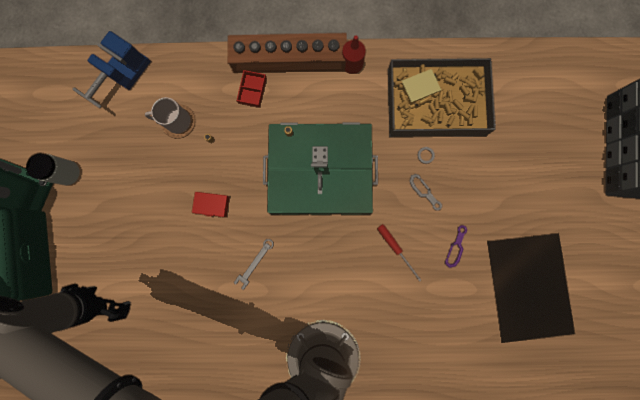

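View pics/side0.png

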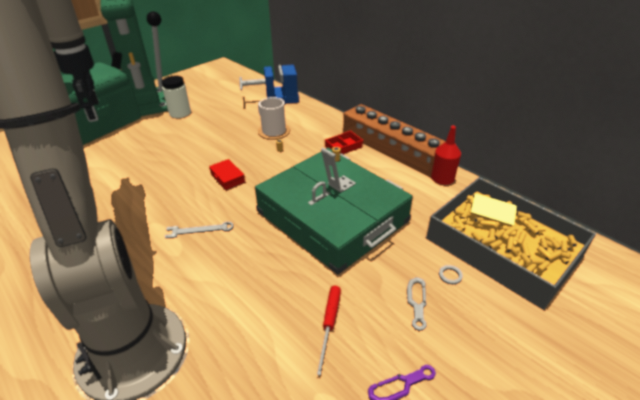

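```bash
python3 - <<'E'
from h import *
np.set_printoptions(precision=4,suppress=True)
st=bot.get_state(); print(st)
P={'leg_front':((318,188),(316,200),.095),'leg_rear':((319,175),(325,194),.095),'hinge':((316,160),(335,185),.094),'end':((322,162),(326,156),None),'chest':((319,170),(332,217),0)}
for k,(a,b,z) in P.items():
    print(k,tri([ray('top',a),ray('side',b)]), None if z is None else (onz('top',a,z),onz('side',b,z)))
for n,t,s in (('hookA',(432,198),(418,311)),('bowlA',(416,181),(416,284)),('gmA',(421,179),None),('hookB',(458,238),(412,378)),('bowlB',(449,264),(374,394)),('gmB',(445,257),(380,386))):
    print(n,onz('top',t,.006),onz('side',s,.006) if s else '')
E
```

```text
{'t': 0.9, 'qpos': array([-69.8268,  17.8112,   0.805 ,  86.6018,  -0.2504,  75.5858,
        -1.559 ]), 'qd': array([-0.0279,  0.004 ,  0.0102,  0.0887, -0.0102,  0.0318,  0.0551]), 'joint_torque': array([  0.    , -37.9804,   0.1459, -23.0855,   0.0122,   0.0018,
         0.    ]), 'eef_pos': array([0.211 , 0.5079, 0.2453]), 'ee_rot': array([[ 0.0001,  0.3837,  0.9235],
       [ 0.    ,  0.9235, -0.3837],
       [-1.    ,  0.0001,  0.0001]]), 'force': array([-0.8543,  0.4168, -0.576 ]), 'wrist_torque': array([-0.054 ,  0.0358, -0.0553]), 'gripper_width': 0.08527113863316779}
leg_front [0.495  0.0052 0.089 ] (array([0.4915, 0.0072, 0.095 ]), array([ 0.493 , -0.0021,  0.095 ]))
leg_rear [0.5293 0.0044 0.0891] (array([0.5285, 0.0041, 0.095 ]), array([ 0.5241, -0.0008,  0.095 ]))
hinge [0.5727 0.0128 0.0888] (array([0.572 , 0.0124, 0.094 ]), array([0.5675, 0.0082, 0.094 ]))
end [ 0.539  -0.0009  0.1993] None
chest [ 0.5592  0.0072 -0.0062] (array([0.5593, 0.0061, 0.    ]), array([0.553 , 0.0031, 0.    ]))
hookA [ 0.4691 -0.3357  0.006 ] [ 0.4694 -0.33    0.006 ]
bowlA [ 0.5215 -0.289   0.006 ] [ 0.524  -0.2844  0.006 ]
gmA [ 0.5275 -0.3044  0.006 ] 
hookB [ 0.3479 -0.4094  0.006 ] [ 0.3434 -0.4099  0.006 ]
bowlB [ 0.2711 -0.3794  0.006 ] [ 0.2719 -0.3816  0.006 ]
gmB [ 0.2918 -0.3683  0.006 ] [ 0.2907 -0.3794  0.006 ]
```

The steel hook is at top (425,190), and its outline and gate side match the description. The purple look-alike is at top (456,245), and a loose ring is at (425,155). The strap leans forward of upright at about (319,155). I'll go above the chest and look from close by.

>>> arm_command([
  [[6,-12,6],[0,0,7]],
  [[10,-20,10],[0,0,14]],
  [[25,-50.8,12],[0,0,22.6]],
  [[25,-50.8,12],[0,0,22.6]],
  [[25,-50.8,12],[0,0,22.6]],
  [[25,-50.8,12],[0,0,22.6]],
  [[25,-50.8,12],[0,0,22.6]],
  [[25,-50.8,12],[0,0,22.6]],
  [[25,-50.8,12],[0,0,22.6]],
  [[25,-50.8,12],[0,0,22.6]],
  [[25,-50.8,12],[0,0,22.6]],
  [[25,-50.8,12],[0,0,22.6]],
  [[25,-50.8,12],[0,0,22.6]],
  [[25,-50.8,12],[0,0,22.6]],
  [[25,-50.8,12],[0,0,22.6]],
  [[25,-50.8,12],[0,0,22.6]],
], hand=-1)

```text
t: 2.23
eef_pos: [0.4616, -0.0031, 0.3658]
ee_rot: [[0.001, 0.006, 1.0], [-0.001, 1.0, -0.006], [-1.0, -0.001, 0.001]]
force: [0.1, 2.1, 0.1]
gripper_width: 0.0001
```

```bash
python3 - <<'E'
from h import *
np.set_printoptions(precision=4,suppress=True)
st=bot.get_state(); print(st['t'],st['eef_pos'],st['ee_rot'],st['qpos'],st['force'])
save('wrist','w1'); c=imaging.calibration('wrist'); print(c)
zs={'chest':0,'leg_front':.095,'leg_rear':.095,'hasp_hinge':.094}
for t in('leg_front','leg_rear','hasp_hinge','hasp_end','chest'):
    for r in models.tip_of('wrist',t): print(t,np.round(r['pixel'],1),round(r['conf'],2), onz('wrist',r['pixel'],zs.get(t,.2),c))
E
```

```text
2.2333 [ 0.4616 -0.0031  0.3658] [[ 0.0013  0.0064  1.    ]
 [-0.0007  1.     -0.0064]
 [-1.     -0.0007  0.0013]] [-28.3495   4.9978  29.4072  86.2567  -2.4126  89.3109  90.6208] [0.0541 2.0951 0.0967]
{'vfov': 66.5045239849508, 'cx': 321.3385226186198, 'cy': 196.31322503629042, 'D': array([-0.026,  0.   ,  0.   ,  0.   ,  0.   ]), 'position': array([ 0.3958, -0.0002,  0.4938]), 'attitude': array([[ 0.0019,  0.9653,  0.2611],
       [ 1.    , -0.0018, -0.0005],
       [ 0.    ,  0.2611, -0.9653]])}
leg_front [326.5 186.7] 0.56 [0.4903 0.0066 0.095 ]
leg_rear [326.2 209. ] 0.7 [0.5217 0.0063 0.095 ]
leg_rear [142.8 195.4] 0.4 [ 0.5019 -0.2442  0.095 ]
hasp_hinge [326.2 235.3] 0.69 [0.5607 0.0064 0.094 ]
hasp_end [326.8 185.4] 0.66 [0.4641 0.0051 0.2   ]
hasp_end [325.8 251.9] 0.44 [0.5357 0.0043 0.2   ]
chest [324.1 210.9] 0.61 [0.555  0.0042 0.    ]
```

View pics/w1.png

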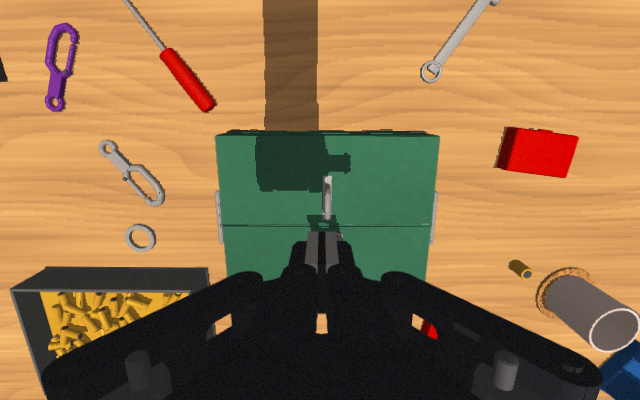

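>>> arm_command([
  [[4,0.2,0],[0,0,0]],
  [[8,0.5,-1],[0,0,0]],
  [[12,0.5,-3],[0,0,0]],
  [[14.4,0.5,-6],[0,0,0]],
  [[14.4,0.5,-10],[0,0,0]],
  [[14.4,0.5,-14],[0,0,0]],
  [[14.4,0.5,-16.5],[0,0,0]],
  [[14.4,0.5,-16.8],[0,0,0]],
  [[14.4,0.5,-16.8],[0,0,0]],
], hand=-1)

```text
t: 3.28
eef_pos: [0.6037, 0.0064, 0.1956]
ee_rot: [[-0.004, -0.003, 1.0], [0.0, 1.0, 0.003], [-1.0, 0.0, -0.004]]
force: [0.6, 0.2, 0.1]
gripper_width: -0.0
```

```bash
python3 - <<'E'
from h import *
save('side','s2',(220,80,440,280),3)
E
```

```text
(no output)
```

View pics/s2.png

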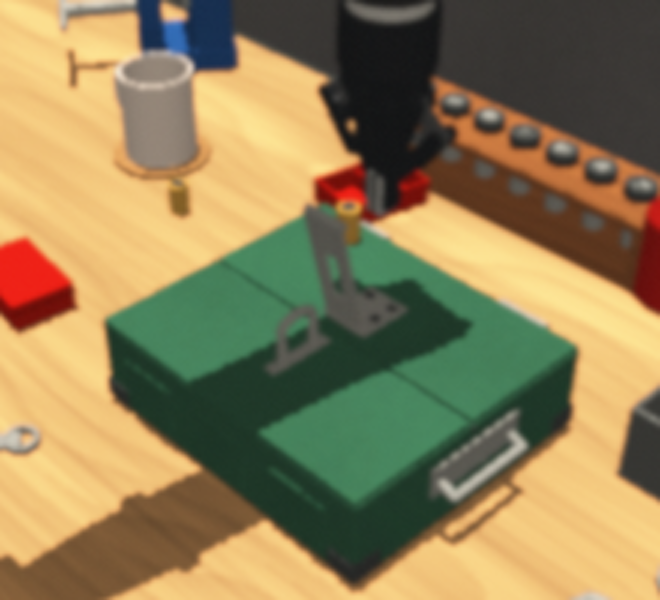

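>>> arm_command([
  [[-2.5,0,0],[0,0,0]],
  [[-4.5,0,0],[0,0,0]],
  [[-5.3,0,0],[0,0,0]],
  [[-6.15,0,0],[0,0,0]],
  [[-7,0,-0.1],[0,0,0]],
  [[-7.9,0,-0.2],[0,0,0]],
  [[-8.75,0,-0.5],[0,0,0]],
  [[-9.6,0,-0.9],[0,0,0]],
  [[-10.35,0,-1.4],[0,0,0]],
  [[-11.1,0,-2.0],[0,0,0]],
  [[-11.7,0,-2.7],[0,0,0]],
  [[-12.3,0,-3.4],[0,0,0]],
  [[-12.9,0,-4.2],[0,0,0]],
  [[-13.35,0,-5],[0,0,0]],
  [[-13.7,0,-5.9],[0,0,0]],
  [[-13.9,0,-6.9],[0,0,0]],
  [[-14.05,0,-7.6],[0,0,0]],
  [[-14.05,0,-7.8],[0,0,0]],
  [[-14.05,0,-7.8],[0,0,0]],
])

```text
t: 4.92
eef_pos: [0.464, 0.0049, 0.1186]
ee_rot: [[-0.001, -0.001, 1.0], [-0.0, 1.0, 0.001], [-1.0, -0.0, -0.001]]
force: [0.3, -0.0, 0.1]
gripper_width: 0.0002
```

```bash
python3 - <<'E'
from h import *
save('side','s3',(220,80,440,280),3)
E
```

```text
(no output)
```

View pics/s3.png

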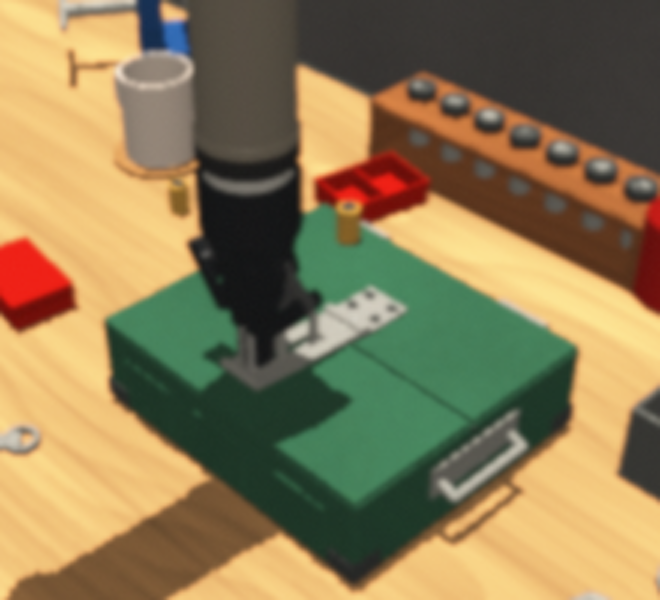

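The strap is pushed over and almost flat. Next I'll press it home.

>>> arm_command([
  [[0,0,-0.4],[0,0,0]],
  [[0,0,-0.7],[0,0,0]],
  [[0,0,-0.9],[0,0,0]],
  [[0,0,-1.0],[0,0,0]],
  [[0,0,-1.0],[0,0,0]],
])

```text
t: 5.38
eef_pos: [0.4645, 0.0049, 0.1092]
ee_rot: [[-0.0, -0.001, 1.0], [-0.0, 1.0, 0.001], [-1.0, -0.0, -0.0]]
force: [0.2, -0.6, -0.8]
gripper_width: -0.0002
```

>>> arm_command([
  [[0,0,-0.15],[0,0,0]],
  [[0,0,-0.3],[0,0,0]],
  [[0,0,-0.3],[0,0,0]],
])

```text
t: 5.63
eef_pos: [0.4647, 0.0049, 0.1088]
ee_rot: [[0.0, -0.001, 1.0], [0.002, 1.0, 0.001], [-1.0, 0.002, 0.0]]
force: [-6.3, -0.8, 18.1]
gripper_width: -0.0001
```

>>> arm_command([
  [[0,0,3],[0,0,0]],
  [[0,0,7],[0,0,-4]],
  [[-1,-2,11],[0,0,-11]],
  [[-2,-5,11.5],[0,0,-18]],
  [[-3,-8,11.5],[0,0,-25]],
  [[-4,-11,11.5],[0,0,-32]],
  [[-4,-14,11.5],[0,0,-39]],
  [[-4,-17,11.5],[0,0,-46]],
  [[-4,-20,11.5],[0,0,-53]],
  [[-4,-22,11.5],[0,0,-60]],
  [[-4,-24,11.5],[0,0,-67]],
  [[-4,-26,11.5],[0,0,-74]],
  [[-4,-28,11.5],[0,0,-81]],
  [[-4,-30,11.5],[0,0,-88]],
  [[-4,-32,11.5],[0,0,-95]],
  [[-4,-34,11.5],[0,0,-102]],
  [[-4,-36,11.5],[0,0,-109]],
  [[-4,-37.8,11.5],[0,0,-116]],
  [[-4,-37.8,11.5],[0,0,-123]],
  [[-4,-37.8,11.5],[0,0,-130]],
], hand=1)

```text
t: 7.3
eef_pos: [0.4237, -0.3746, 0.2212]
ee_rot: [[-0.001, 0.761, -0.649], [-0.001, -0.649, -0.761], [-1.0, 0.0, 0.001]]
force: [1.3, 0.8, 0.8]
gripper_width: 0.0851
```

>>> arm_command([
  [[0,0,0],[0,0,-7]],
  [[0,0,0],[0,0,-9]],
  [[0,0,0],[0,0,-9]],
])

```text
t: 7.55
eef_pos: [0.4246, -0.3729, 0.2209]
ee_rot: [[-0.001, 0.656, -0.754], [-0.0, -0.754, -0.656], [-1.0, -0.0, 0.001]]
force: [0.2, -0.0, -0.7]
gripper_width: 0.0854
```

```bash
python3 - <<'E'
from h import *
np.set_printoptions(precision=4,suppress=True)
st=bot.get_state(); print(st['t'],st['eef_pos'],st['qpos'],st['force'],st['gripper_width'])
save('wrist','w2'); c=imaging.calibration('wrist')
for t in('hook','gate_mouth','bowl'):
    for r in models.tip_of('wrist',t): print(t,np.round(r['pixel'],1),round(r['conf'],2), onz('wrist',r['pixel'],0.0055,c))
for r in models.outline_of('wrist','hook'):
    ys,xs=np.nonzero(r['pixels'])
    w=np.array([onz('wrist',(x,y),.0055,c)[:2] for x,y in zip(xs,ys)],np.float32)
    m=w.mean(0); u,s,v=np.linalg.svd(w-m); a=v[0]; q=(w-m)@a; l=(w-m)@v[1]
    print(r['conf'],r['pixel'],len(xs),'mean',m,'yaw',np.degrees(np.arctan2(a[1],a[0])),'ext',q.min(),q.max(),l.min(),l.max(),cv2.minAreaRect(w))
save('side','s4',(220,80,440,280),3)
E
```

```text
7.55 [ 0.4246 -0.3729  0.2209] [ -2.6094  31.3747  64.1968  88.0745 -28.5213  78.6081  15.0314] [ 0.22   -0.0336 -0.7154] 0.08537774540857204
hook [318.8 119.5] 0.9 [ 0.4687 -0.3312  0.0055]
hook [306.4 238.8] 0.78 [ 0.3526 -0.412   0.0055]
gate_mouth [253.2 251.8] 0.86 [ 0.2963 -0.3738  0.0055]
gate_mouth [334.7  63.4] 0.74 [ 0.523  -0.3061  0.0055]
bowl [250.5 266.2] 0.97 [ 0.2785 -0.3833  0.0055]
bowl [320.7  41.4] 0.87 [ 0.5293 -0.2811  0.0055]
0.58 [313.7, 95.8] 2299 mean [ 0.4896 -0.3116] yaw -139.81383 ext -0.06277609 0.07097095 -0.020169394 0.020444708 ((0.4862741231918335, -0.31391778588294983), (0.13385877013206482, 0.040020063519477844), 39.20575714111328)
0.57 [291.7, 247.7] 1796 mean [ 0.3221 -0.4034] yaw 160.2591 ext -0.06873529 0.06724361 -0.021194404 0.020709183 ((0.322378545999527, -0.4047686457633972), (0.041156914085149765, 0.1359121948480606), 68.2364273071289)
```

View pics/w2.png

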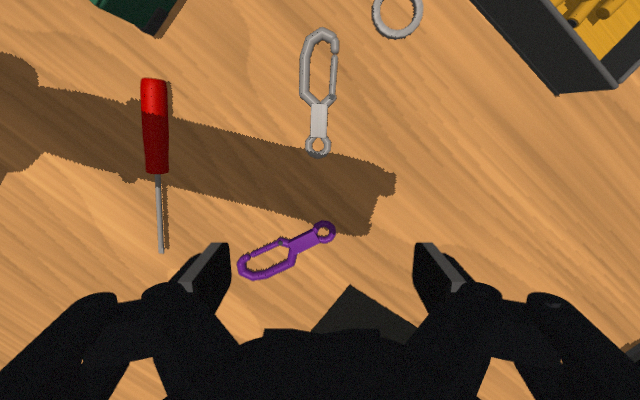

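>>> arm_command([
  [[2,2,-3],[0,0,-1.5]],
  [[4.35,4.15,-7],[0,0,-1.5]],
  [[4.35,4.15,-11],[0,0,-1.5]],
  [[4.35,4.15,-15],[0,0,-1.5]],
  [[4.35,4.15,-18],[0,0,-1.5]],
  [[4.35,4.15,-19.5],[0,0,-1.5]],
  [[4.35,4.15,-20.2],[0,0,-1.5]],
  [[4.35,4.15,-20.4],[0,0,-1.5]],
  [[4.35,4.15,-20.4],[0,0,-1.5]],
], hand=0.2)

```text
t: 8.6
eef_pos: [0.4687, -0.3329, 0.0188]
ee_rot: [[0.002, 0.636, -0.771], [-0.002, -0.771, -0.636], [-1.0, 0.003, -0.0]]
force: [0.9, -0.2, 0.6]
gripper_width: 0.0511
```

>>> arm_command([
  [[0,0,0],[0,0,0]],
  [[0,0,0],[0,0,0]],
  [[0,0,0],[0,0,0]],
  [[0,0,0],[0,0,0]],
  [[0,0,0],[0,0,0]],
  [[0,0,0],[0,0,0]],
], hand=-1)

```text
t: 9.1
eef_pos: [0.4689, -0.3325, 0.0193]
ee_rot: [[0.003, 0.637, -0.771], [-0.001, -0.771, -0.637], [-1.0, 0.003, -0.001]]
force: [-0.9, 1.6, 6.1]
gripper_width: 0.0155
```

>>> arm_command([
  [[0,0,0.2],[0,0,0]],
  [[0,0,0.4],[0,0,0]],
  [[0,0,0.4],[0,0,0]],
  [[0,0,0.4],[0,0,0]],
])

```text
t: 9.43
eef_pos: [0.468, -0.3314, 0.0212]
ee_rot: [[-0.0, 0.637, -0.771], [0.0, -0.771, -0.637], [-1.0, -0.0, 0.0]]
force: [0.2, -0.4, -2.3]
gripper_width: 0.016
```

>>> arm_command([
  [[0,0,2],[0,0,0]],
  [[0,0,5],[0,0,4]],
  [[-0.5,2,8],[0,0,10]],
  [[-1,5,11],[0,0,16]],
  [[-1.5,8,13],[0,0,22]],
  [[-2,11,13],[0,0,28]],
  [[-2.5,14,13],[0,0,34]],
  [[-2.8,17,13],[0,0,40]],
  [[-2.8,20,13],[0,0,45]],
  [[-2.8,23,13],[0,0,49]],
  [[-2.8,25.5,12.5],[0,0,50.5]],
  [[-2.8,27,11.5],[0,0,50.5]],
  [[-2.8,27.6,10.6],[0,0,50.5]],
  [[-2.8,27.6,10.4],[0,0,50.5]],
  [[-2.8,27.6,10.4],[0,0,50.5]],
  [[-2.8,27.6,10.4],[0,0,50.5]],
])

```text
t: 10.77
eef_pos: [0.4398, -0.058, 0.1252]
ee_rot: [[-0.0, 1.0, -0.003], [-0.002, -0.003, -1.0], [-1.0, -0.0, 0.002]]
force: [0.3, 0.4, -2.7]
gripper_width: 0.0157
```

```bash
python3 - <<'E'
from h import *
np.set_printoptions(precision=4,suppress=True)
st=bot.get_state(); print(st['t'],st['eef_pos'],st['ee_rot'],st['qpos'],st['force'],st['gripper_width'])
save('wrist','w3'); c=imaging.calibration('wrist'); print(c['position'],c['attitude'])
for t,z in(('hook',.1055+.006),('gate_mouth',.1115),('bowl',.1115),('leg_front',.095),('leg_rear',.095),('hasp_end',.095)):
    for r in models.tip_of('wrist',t): print(t,np.round(r['pixel'],1),round(r['conf'],2), onz('wrist',r['pixel'],z,c))
for t in('hook','leg_front'):
    for r in models.tip_of('top',t)[:2]: print('top',t,np.round(r['pixel'],1),round(r['conf'],2))
E
```

```text
10.7667 [ 0.4398 -0.058   0.1252] [[-0.0003  1.     -0.0031]
 [-0.0021 -0.0031 -1.    ]
 [-1.     -0.0003  0.0021]] [-40.5742  17.1736  55.137  113.8862 -16.6047  57.2045  22.3214] [ 0.3226  0.3506 -2.6597] 0.015666778383142364
[0.4408 0.0084 0.2538] [[ 1.     -0.0038 -0.0001]
 [-0.0037 -0.9648 -0.263 ]
 [ 0.0009  0.263  -0.9648]]
hook [321.5 244.3] 0.91 [ 0.4408 -0.0555  0.1115]
gate_mouth [353.  128.2] 0.56 [0.4554 0.0018 0.1115]
bowl [320.8  87.6] 0.79 [0.4408 0.0195 0.1115]
leg_front [420.  121.2] 0.91 [0.4911 0.0045 0.095 ]
hasp_end [366.8 121.4] 0.73 [0.464  0.0044 0.095 ]
top hook [431.6 198.3] 0.87
top hook [458.4 238.4] 0.53
top leg_front [318.3 187.8] 0.63
top leg_front [415.6 179.6] 0.55
```

View pics/w3.png

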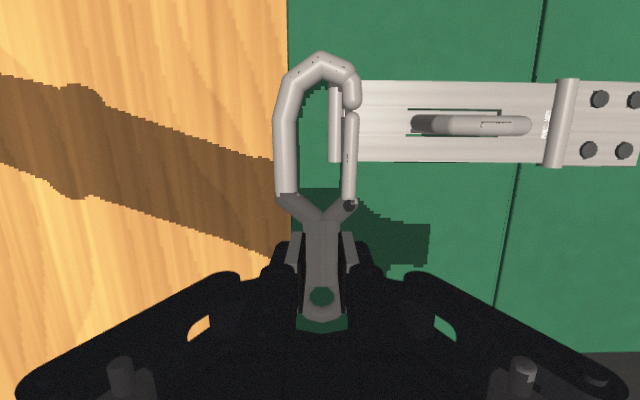

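```bash
python3 - <<'E'
from h import *
np.set_printoptions(precision=4,suppress=True)
c=imaging.calibration('wrist')
for px,z in(((321,52),.1115),((353,110),.1115),((353,110),.116),((321,318),.1115),((274,140),.1115),((299,140),.1115),((357,150),.1115),((344,150),.1115),((350,204),.1145),((440,115),.1325),((440,135),.1325),((490,115),.1325),((490,135),.1325),((412,125),.132),((531,125),.132),((400,80),.095),((400,162),.095)): print(px,z,onz('wrist',px,z,c)[:2])
print(proj('wrist',[[.4911,.0045,.095],[.4911,.0045,.11],[.525,.0045,.095]],c))
g=cv2.cvtColor(cv2.imread('pics/w3.png'),cv2.COLOR_BGR2GRAY)
print(g[100:150,450]); print(g[100:150,475]); print('gate line',g[90:125,352])
E
```

```text
(321, 52) 0.1115 [0.4406 0.0363]
(353, 110) 0.1115 [0.455  0.0121]
(353, 110) 0.116 [0.4545 0.0121]
(321, 318) 0.1115 [ 0.4405 -0.0968]
(274, 140) 0.1115 [ 0.4189 -0.0012]
(299, 140) 0.1115 [ 0.4304 -0.0012]
(357, 150) 0.1115 [ 0.4573 -0.0058]
(344, 150) 0.1115 [ 0.4512 -0.0058]
(350, 204) 0.1145 [ 0.4544 -0.0311]
(440, 115) 0.1325 [0.4866 0.0101]
(440, 135) 0.1325 [0.4873 0.0025]
(490, 115) 0.1325 [0.5062 0.0103]
(490, 135) 0.1325 [0.5072 0.0026]
(412, 125) 0.132 [0.4761 0.0063]
(531, 125) 0.132 [0.5235 0.0066]
(400, 80) 0.095 [0.4794 0.0267]
(400, 162) 0.095 [ 0.482  -0.0139]
[[420.0986 126.1203]
 [430.2452 127.3982]
 [485.7101 126.4627]]
[199 198 198 199 197 193 192 194 151  75 104 172 193 193 165 122 111 124
 134 141 148 151 155 154 155 156 158 154 154 146 141 133 126 109  82  58
  70 179 193 189 191 193 192 194 194 194 190 190 187 188]
[196 195 198 194 193 189 187 187 167 103  94 155 187 191 169 133 137 147
 159 163 168 170 174 178 178 182 180 176 169 167 162 154 145 135 121  85
  65 164 186 188 187 190 191 188 191 191 189 187 188 189]
gate line [221 220 220 217 219 219 219 219 218 218 197 183 177 168 163 159 149 138
 122 100 125 132 137 156 164 173 180 187 206 215 216 215 219 220 219]
```

```bash
python3 - <<'E'
from h import *
np.set_printoptions(precision=4,suppress=True)
c=imaging.calibration('wrist'); st=bot.get_state(); print(st['t'],st['eef_pos'],st['force'])
im=imaging.get_image('wrist'); cv2.imwrite('pics/w4.png',im[:,:,::-1])
g=cv2.cvtColor(im,cv2.COLOR_RGB2GRAY).astype(int); c2=imaging.calibration('wrist'); print(c['position'],c2['position'])
n=100+0
for col in(350,352,354): 
    r=85+np.argmin(g[85:135,col]); print('nose',col,r,onz('wrist',(col,r),.1115,c))
for col in (440,460,480):
    print(col,g[100:155,col])
for t,z in(('hook',.1115),('gate_mouth',.1115),('bowl',.1115),('leg_front',.095)):
    for r in models.tip_of('wrist',t): print(t,np.round(r['pixel'],1),round(r['conf'],2), onz('wrist',r['pixel'],z,c))
E
```

```text
11.2167 [ 0.4401 -0.0558  0.1254] [ 0.3863  0.798  -1.5664]
[0.4406 0.0104 0.2539] [0.4406 0.0105 0.2538]
nose 350 110 [0.4536 0.0121 0.1115]
nose 352 109 [0.4545 0.0126 0.1115]
nose 354 109 [0.4554 0.0126 0.1115]
440 [195 196 197 198 201 200 197 199 201 197 194 191 197 154  85 111 180 193
 196 197 146 111 113 118 122 125 124 126 127 124 122 122 119 119 121 114
 106 106  95  76  56  80 185 192 192 192 194 197 194 196 190 190 189 190
 189]
460 [190 193 196 197 196 196 196 195 194 195 190 190 190 164 100  77 159 188
 189 191 176 139 134 148 156 164 166 172 173 177 177 177 178 173 169 165
 160 153 147 130 111  84 178 188 188 191 191 190 194 191 193 191 189 188
 187]
480 [188 190 194 192 192 195 194 193 196 194 191 189 188 180 128  53 138 188
 186 189 155 112 128 148 157 164 171 174 136 101 149 164 157 178 183 175
 173 165 158 149 134 125 175 189 188 188 191 190 189 188 190 186 186 189
 187]
hook [320.4 243.5] 0.74 [ 0.4402 -0.0528  0.1115]
gate_mouth [349.9 127.6] 0.73 [0.4537 0.0044 0.1115]
bowl [321.1  86. ] 0.9 [0.4406 0.0224 0.1115]
leg_front [421.3 129.7] 0.78 [0.4919 0.0027 0.095 ]
```

The strap lies flat over the staple, with the staple at wrist px (412–531, 125). The hook is held level, with its mouth at about (353,110). I'll lower it, shift it 1.5 mm and approach the leg.

>>> arm_command([
  [[0,-0.15,-0.4],[0,0,0]],
  [[0.4,-0.15,-0.8],[0,0,0]],
  [[1.0,-0.15,-0.8],[0,0,0]],
  [[1.6,-0.15,-0.8],[0,0,0]],
  [[2.1,-0.15,-0.8],[0,0,0]],
  [[2.5,-0.15,-0.8],[0,0,0]],
  [[2.5,-0.15,-0.8],[0,0,0]],
  [[2.5,-0.15,-0.8],[0,0,0]],
  [[2.5,-0.15,-0.8],[0,0,0]],
])

```text
t: 12.22
eef_pos: [0.4665, -0.0575, 0.1179]
ee_rot: [[0.003, 1.0, 0.0], [-0.001, 0.0, -1.0], [-1.0, 0.003, 0.001]]
force: [0.8, -0.5, 1.6]
gripper_width: 0.0158
```

```bash
python3 - <<'E'
from h import *
np.set_printoptions(precision=4,suppress=True)
c=imaging.calibration('wrist'); st=bot.get_state(); print(st['t'],st['eef_pos'],st['force'])
im=imaging.get_image('wrist'); cv2.imwrite('pics/w5.png',cv2.resize(im[40:240,220:500,::-1],None,fx=2.8,fy=2.8,interpolation=cv2.INTER_CUBIC))
g=cv2.cvtColor(im,cv2.COLOR_RGB2GRAY).astype(int)
for col in(348,350,352,354): 
    r=85+np.argmin(g[85:135,col]); print('nose',col,r,onz('wrist',(col,r),.1035,c))
for t,z in(('gate_mouth',.1035),('bowl',.1035),('leg_front',.095)):
    for r in models.tip_of('wrist',t): print(t,np.round(r['pixel'],1),round(r['conf'],2), onz('wrist',r['pixel'],z,c))
E
```

```text
12.2167 [ 0.4665 -0.0575  0.1179] [ 0.8317 -0.5368  1.6367]
nose 348 109 [0.4792 0.0108 0.1035]
nose 350 109 [0.4801 0.0108 0.1035]
nose 352 109 [0.481  0.0108 0.1035]
nose 354 109 [0.4819 0.0108 0.1035]
gate_mouth [350.5 127.8] 0.66 [0.4805 0.0025 0.1035]
bowl [322.1  85.8] 0.58 [0.4675 0.0207 0.1035]
leg_front [371.8 125.1] 0.66 [0.4916 0.0034 0.095 ]
```

View pics/w5.png

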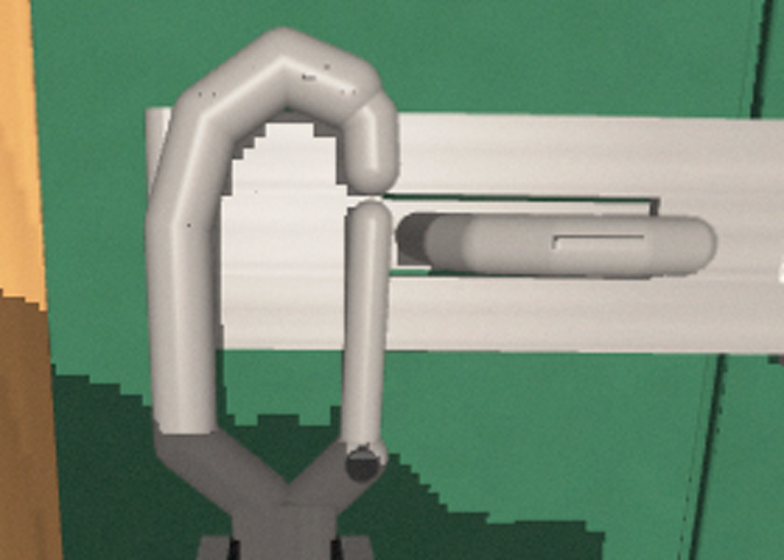

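>>> arm_command([
  [[0,0,0.15],[0,0,0]],
  [[0.2,0,0.15],[0,0,0]],
  [[0.4,0,0.15],[0,0,0]],
  [[0.6,0,0.15],[0,0,0]],
  [[0.8,0,0.15],[0,0,0]],
  [[0.9,0,0.15],[0,0,0]],
  [[1.0,0,0.15],[0,0,0]],
  [[1.0,0,0.15],[0,0,0]],
  [[1.0,0,0.15],[0,0,0]],
])

```text
t: 13.17
eef_pos: [0.4742, -0.057, 0.1184]
ee_rot: [[-0.002, 1.0, 0.001], [0.0, 0.001, -1.0], [-1.0, -0.002, -0.0]]
force: [-3.0, 0.4, -2.0]
gripper_width: 0.0159
```

>>> arm_command([
  [[0.2,0,0],[0,0,0]],
  [[0.4,0,0],[0,0,0]],
  [[0.6,0,0],[0,0,0]],
  [[0.7,0,0],[0,0,0]],
  [[0.7,0,0],[0,0,0]],
  [[0.7,0,0],[0,0,0]],
])

```text
t: 13.67
eef_pos: [0.4814, -0.0565, 0.1184]
ee_rot: [[-0.002, 1.0, 0.001], [0.001, 0.001, -1.0], [-1.0, -0.002, -0.001]]
force: [-3.5, 1.0, -3.3]
gripper_width: 0.0155
```

>>> arm_command([
  [[0.1,0,0],[0,0,0]],
  [[0.2,0,0],[0,0,0]],
  [[0.2,0,0],[0,0,0]],
  [[0.2,0,0],[0,0,0]],
])

```text
t: 14.0
eef_pos: [0.4833, -0.0567, 0.1186]
ee_rot: [[-0.002, 1.0, 0.001], [0.001, 0.001, -1.0], [-1.0, -0.002, -0.001]]
force: [-5.2, 0.9, -2.2]
gripper_width: 0.0157
```

```bash
python3 - <<'E'
from h import *
st=bot.get_state(); print(st['t'],st['eef_pos'],st['force'])
save('wrist','w6',(220,40,500,240),2.8)
c=imaging.calibration('wrist')
for t,z in(('gate_mouth',.1035),('bowl',.1035),('leg_front',.095)):
    for r in models.tip_of('wrist',t): print(t,np.round(r['pixel'],1),round(r['conf'],2), onz('wrist',r['pixel'],z,c))
E
```

```text
14.0 [ 0.48331829 -0.0567187   0.11855741] [-5.19801005  0.91504038 -2.22579672]
bowl [319.7  86. ] 0.96 [0.48308263 0.02150177 0.1035    ]
leg_front [336.4 123.7] 0.59 [0.49113101 0.00485277 0.095     ]
```

View pics/w6.png

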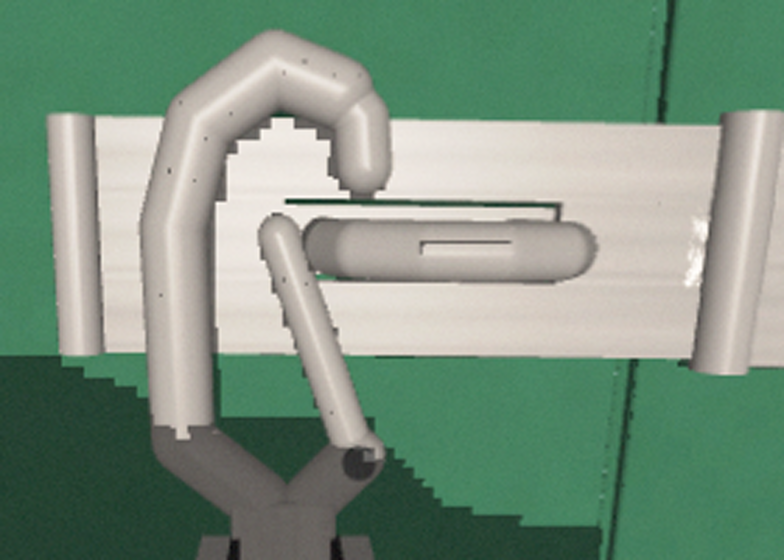

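The gate is swinging inward against the leg, at crop (270,225). The leg axis is at about y = −8, so it needs 2.5–3 mm more.

>>> arm_command([
  [[0.1,0,0],[0,0,0]],
  [[0.18,0,0],[0,0,0]],
  [[0.18,0,0],[0,0,0]],
  [[0.18,0,0],[0,0,0]],
])

```text
t: 14.53
eef_pos: [0.4848, -0.0567, 0.1185]
ee_rot: [[-0.002, 1.0, 0.001], [0.001, 0.001, -1.0], [-1.0, -0.002, -0.001]]
force: [-5.4, 1.6, -0.9]
gripper_width: 0.0157
```

>>> arm_command([
  [[0.05,0,0],[0,0,0]],
  [[0.1,0,0],[0,0,0]],
  [[0.1,0,0],[0,0,0]],
  [[0.1,0,0],[0,0,0]],
])

```text
t: 14.87
eef_pos: [0.4857, -0.0567, 0.1185]
ee_rot: [[-0.002, 1.0, 0.001], [0.001, 0.001, -1.0], [-1.0, -0.002, -0.001]]
force: [-5.7, 0.6, -1.8]
gripper_width: 0.0155
```

>>> arm_command([
  [[0.05,0,0],[0,0,0]],
  [[0.1,0,0],[0,0,0]],
  [[0.1,0,0],[0,0,0]],
])

```text
t: 15.12
eef_pos: [0.4864, -0.0567, 0.1184]
ee_rot: [[-0.003, 1.0, 0.001], [0.001, 0.001, -1.0], [-1.0, -0.003, -0.001]]
force: [-6.2, 1.4, -2.3]
gripper_width: 0.0158
```

>>> arm_command([
  [[0.05,0,0],[0,0,0]],
  [[0.05,0,0],[0,0,0]],
  [[0.05,0,0],[0,0,0]],
])

```text
t: 15.37
eef_pos: [0.4866, -0.0567, 0.1183]
ee_rot: [[-0.004, 1.0, 0.001], [0.001, 0.001, -1.0], [-1.0, -0.004, -0.001]]
force: [-6.4, 1.0, -1.6]
gripper_width: 0.0159
```

>>> arm_command([
  [[0.04,0,0],[0,0,0]],
  [[0.08,0,0],[0,0,0]],
  [[0.08,0,0],[0,0,0]],
])

```text
t: 15.62
eef_pos: [0.4868, -0.0567, 0.1181]
ee_rot: [[-0.005, 1.0, 0.002], [0.001, 0.002, -1.0], [-1.0, -0.005, -0.001]]
force: [-7.0, 0.9, -0.9]
gripper_width: 0.0153
```

```bash
python3 - <<'E'
from h import *
st=bot.get_state(); print(st['t'],st['eef_pos'],st['force'],st['wrist_torque'])
save('wrist','w7',(250,60,430,220),4)
E
```

```text
15.6167 [ 0.48680953 -0.05671175  0.11810215] [-6.99637131  0.89743068 -0.87505193] [0.22984882 1.5752911  0.42419176]
```

View pics/w7.png

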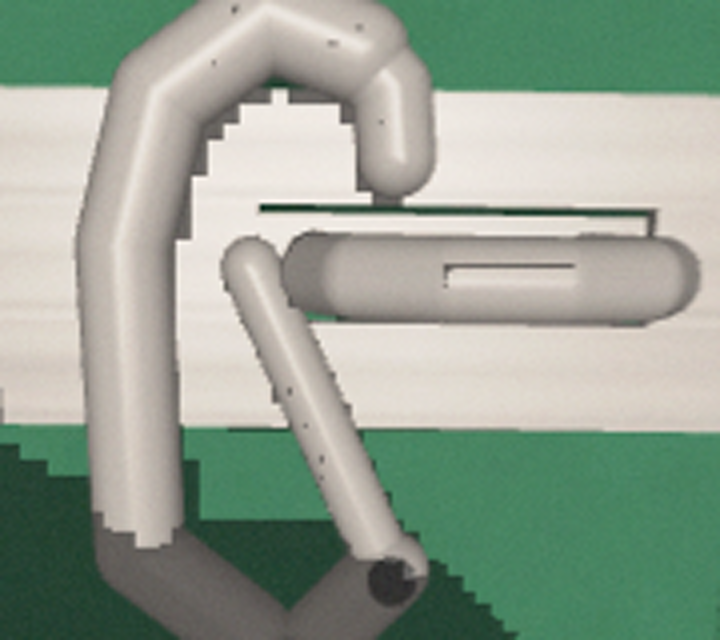

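The gate is at its stop (about 0.43 rad) and the leg axis is at about y = −4.7, past the nose. Now I'll draw along −y, watching the force.

>>> arm_command([
  [[0.02,-0.1,0],[0,0,0]],
  [[0.05,-0.2,0],[0,0,0]],
  [[0.07,-0.3,0],[0,0,0]],
  [[0.07,-0.3,0],[0,0,0]],
])

```text
t: 16.0
eef_pos: [0.4885, -0.0606, 0.1184]
ee_rot: [[-0.003, 1.0, 0.001], [-0.001, 0.001, -1.0], [-1.0, -0.003, 0.001]]
force: [-5.2, 0.4, -2.2]
gripper_width: 0.0155
```

>>> arm_command([
  [[0.05,-0.2,0],[0,0,0]],
  [[0.08,-0.4,0],[0,0,0]],
  [[0.1,-0.6,0],[0,0,0]],
  [[0.1,-0.7,0],[0,0,0]],
  [[0.1,-0.7,0],[0,0,0]],
])

```text
t: 16.42
eef_pos: [0.4926, -0.0676, 0.1196]
ee_rot: [[0.004, 1.0, -0.0], [-0.001, -0.0, -1.0], [-1.0, 0.004, 0.001]]
force: [-0.4, 0.9, -2.4]
gripper_width: 0.0156
```

The gate has snapped past the leg: the x force dropped to −0.4 N. Continuing into the bowl.

>>> arm_command([
  [[-0.05,-0.15,0],[0,0,0]],
  [[-0.1,-0.3,0],[0,0,0]],
  [[-0.1,-0.45,0],[0,0,0]],
  [[-0.1,-0.5,0],[0,0,0]],
  [[-0.1,-0.5,0],[0,0,0]],
])

```text
t: 16.83
eef_pos: [0.4899, -0.0723, 0.1188]
ee_rot: [[0.0, 1.0, 0.0], [-0.0, 0.0, -1.0], [-1.0, 0.0, 0.0]]
force: [-0.3, -0.1, -2.4]
gripper_width: 0.0156
```

>>> arm_command([
  [[0,-0.05,0],[0,0,0]],
  [[0,-0.1,0],[0,0,0]],
  [[0,-0.1,0],[0,0,0]],
])

```text
t: 17.08
eef_pos: [0.4898, -0.0726, 0.1187]
ee_rot: [[-0.0, 1.0, 0.001], [0.001, 0.001, -1.0], [-1.0, -0.0, -0.001]]
force: [0.3, 0.8, -1.8]
gripper_width: 0.0158
```

>>> arm_command([
  [[0.05,-0.05,0],[0,0,0]],
  [[0.1,-0.1,0],[0,0,0]],
  [[0.1,-0.1,0],[0,0,0]],
  [[0.1,-0.1,0],[0,0,0]],
])

```text
t: 17.42
eef_pos: [0.4903, -0.0729, 0.1184]
ee_rot: [[-0.002, 1.0, 0.002], [0.002, 0.002, -1.0], [-1.0, -0.002, -0.002]]
force: [-1.6, 3.6, -1.5]
gripper_width: 0.0158
```

>>> arm_command([
  [[0,-0.05,0],[0,0,0]],
  [[0,-0.1,0],[0,0,0]],
  [[0,-0.1,0],[0,0,0]],
])

```text
t: 17.67
eef_pos: [0.4903, -0.073, 0.1184]
ee_rot: [[-0.002, 1.0, 0.002], [0.003, 0.002, -1.0], [-1.0, -0.002, -0.003]]
force: [-2.0, 5.6, -0.8]
gripper_width: 0.0157
```

The hook is seated: it stalls at leg x ≈ 78. Now I'll ramp the pull to 10 N.

>>> arm_command([
  [[-0.03,-0.05,0],[0,0,0]],
  [[-0.06,-0.1,0],[0,0,0]],
  [[-0.06,-0.1,0],[0,0,0]],
  [[-0.06,-0.1,0],[0,0,0]],
])

```text
t: 18.0
eef_pos: [0.4902, -0.0731, 0.1184]
ee_rot: [[-0.001, 1.0, 0.002], [0.004, 0.002, -1.0], [-1.0, -0.001, -0.004]]
force: [-0.7, 6.4, -1.4]
gripper_width: 0.0155
```

>>> arm_command([
  [[0,-0.05,0],[0,0,0]],
  [[0,-0.1,0],[0,0,0]],
  [[0,-0.1,0],[0,0,0]],
  [[0,-0.1,0],[0,0,0]],
])

```text
t: 18.33
eef_pos: [0.4902, -0.0732, 0.1183]
ee_rot: [[-0.001, 1.0, 0.003], [0.006, 0.003, -1.0], [-1.0, -0.001, -0.006]]
force: [-0.7, 7.9, -2.1]
gripper_width: 0.016
```

>>> arm_command([
  [[0,-0.05,0],[0,0,0]],
  [[0,-0.1,0],[0,0,0]],
  [[0,-0.12,0],[0,0,0]],
  [[0,-0.12,0],[0,0,0]],
  [[0,-0.12,0],[0,0,0]],
])

```text
t: 18.75
eef_pos: [0.4903, -0.0733, 0.1182]
ee_rot: [[-0.001, 1.0, 0.004], [0.007, 0.004, -1.0], [-1.0, -0.001, -0.007]]
force: [0.0, 9.9, -1.9]
gripper_width: 0.0156
```

Now 9.9 N. I'll hold it steady for a second.

>>> arm_command([
  [[0,0,0],[0,0,0]],
  [[0,0,0],[0,0,0]],
  [[0,0,0],[0,0,0]],
  [[0,0,0],[0,0,0]],
  [[0,0,0],[0,0,0]],
  [[0,0,0],[0,0,0]],
])

```text
t: 19.25
eef_pos: [0.4902, -0.0733, 0.1182]
ee_rot: [[-0.001, 1.0, 0.004], [0.007, 0.004, -1.0], [-1.0, -0.001, -0.007]]
force: [-1.2, 9.5, -2.7]
gripper_width: 0.0155
```

>>> arm_command([
  [[0,0,0],[0,0,0]],
  [[0,0,0],[0,0,0]],
  [[0,0,0],[0,0,0]],
  [[0,0,0],[0,0,0]],
  [[0,0,0],[0,0,0]],
  [[0,0,0],[0,0,0]],
])

```text
t: 19.75
eef_pos: [0.4903, -0.0733, 0.1182]
ee_rot: [[-0.001, 1.0, 0.004], [0.007, 0.004, -1.0], [-1.0, -0.001, -0.007]]
force: [-0.8, 10.0, -1.4]
gripper_width: 0.0155
```

The proof pull held at 9.5–10 N with the position steady. Next I'll relax, then lay it down with about 3° of tilt so the bowl lies on the strap and the tail on the lid.

>>> arm_command([
  [[0,0.15,0],[0,0,0]],
  [[0,0.3,0],[0,0,0]],
  [[0,0.45,0],[0,0,0]],
  [[0,0.55,-0.05],[0,0,0]],
  [[0,0.55,-0.15],[0.7,0,0]],
  [[0,0.55,-0.25],[1.4,0,0]],
  [[0,0.55,-0.35],[2.1,0,0]],
  [[0,0.55,-0.45],[2.8,0,0]],
  [[0,0.55,-0.5],[2.8,0,0]],
  [[0,0.55,-0.5],[2.8,0,0]],
])

```text
t: 20.58
eef_pos: [0.4899, -0.0733, 0.1137]
ee_rot: [[-0.0, 1.0, -0.0], [0.049, -0.0, -0.999], [-0.999, -0.0, -0.049]]
force: [-0.6, 3.5, -0.5]
gripper_width: 0.0158
```

>>> arm_command([
  [[0,0.15,-0.05],[0,0,0]],
  [[0,0.2,-0.1],[0,0,0]],
  [[0,0.2,-0.2],[0,0,0]],
  [[0,0.2,-0.2],[0,0,0]],
  [[0,0.2,-0.2],[0,0,0]],
])

```text
t: 21.0
eef_pos: [0.4904, -0.0715, 0.1119]
ee_rot: [[0.001, 1.0, 0.0], [0.048, 0.0, -0.999], [-0.999, 0.001, -0.048]]
force: [-0.2, -0.4, -2.3]
gripper_width: 0.0158
```

>>> arm_command([
  [[0,0,-0.05],[0,0,0]],
  [[0,0,-0.1],[0,0,0]],
  [[0,0,-0.15],[0,0,0]],
  [[0,0,-0.15],[0,0,0]],
])

```text
t: 21.33
eef_pos: [0.4905, -0.0714, 0.1106]
ee_rot: [[0.001, 1.0, 0.0], [0.048, 0.0, -0.999], [-0.999, 0.001, -0.048]]
force: [-0.1, -1.4, -0.0]
gripper_width: 0.0157
```

>>> arm_command([
  [[0,0,-0.05],[0,0,0]],
  [[0,0,-0.08],[0,0,0]],
  [[0,0,-0.08],[0,0,0]],
])

```text
t: 21.58
eef_pos: [0.4906, -0.0714, 0.1104]
ee_rot: [[0.001, 1.0, 0.0], [0.049, 0.0, -0.999], [-0.999, 0.001, -0.049]]
force: [-1.5, -1.1, 5.2]
gripper_width: 0.0156
```

>>> arm_command([
  [[0,0,0.06],[0,0,0]],
  [[0,0,0.06],[0,0,0]],
  [[0,0,0.06],[0,0,0]],
  [[0,0,0.06],[0,0,0]],
  [[0,0,0.06],[0,0,0]],
], hand=-0.1)

```text
t: 22.0
eef_pos: [0.4901, -0.0704, 0.1099]
ee_rot: [[-0.0, 1.0, 0.001], [0.049, 0.001, -0.999], [-0.999, -0.0, -0.049]]
force: [-0.4, -0.5, -0.3]
gripper_width: 0.0383
```

>>> arm_command([
  [[0,0,0.5],[0,0,0]],
  [[0,0,1.5],[0,0,0]],
  [[0,0,3.5],[0,0,0]],
  [[0,-1.5,6.5],[0,0,0]],
  [[0,-3,9.5],[0,0,0]],
  [[0,-4,12],[0,0,0]],
  [[0,-4,12],[0,0,0]],
  [[0,-4,12],[0,0,0]],
])

```text
t: 22.67
eef_pos: [0.4912, -0.1122, 0.2325]
ee_rot: [[0.005, 1.0, -0.001], [0.048, -0.001, -0.999], [-0.999, 0.005, -0.048]]
force: [0.5, 0.3, -0.7]
gripper_width: 0.0385
```

```bash
python3 - <<'E'
from h import *
st=bot.get_state(); print(st['t'],st['eef_pos'],st['force'],st['gripper_width'])
save('wrist','w8',(200,0,520,240),2.5)
E
```

```text
22.6667 [ 0.49123891 -0.11218733  0.23246331] [ 0.54614699  0.3357258  -0.66011924] 0.03845820907120384
```

View pics/w8.png

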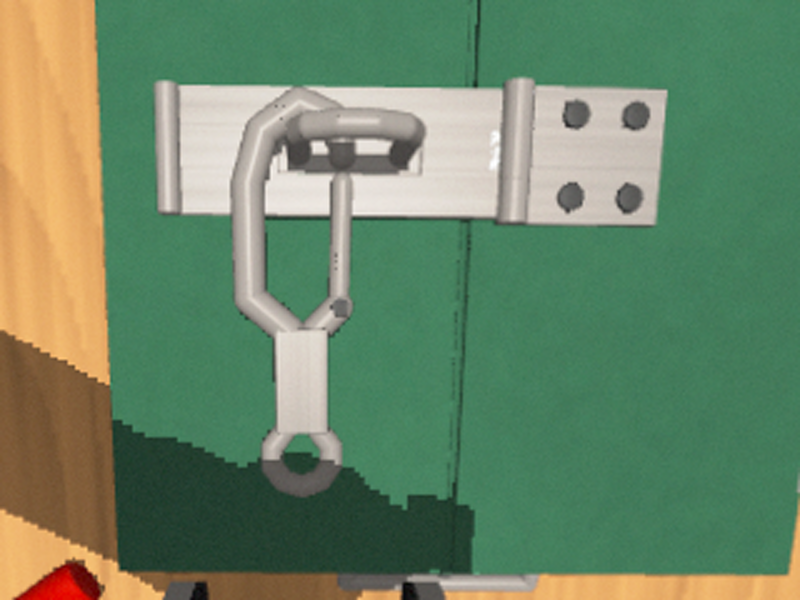

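The hook lies flat round the front leg (crop 298,155). The gate is shut against the nose (342,170), the strap is folded flat, and the gripper is clear. Handing in.

```bash
python3 -c "
from workcell import bot
print(bot.finish_job())"
```

```text
the job is handed in; nothing more can be done
None
```

The chest is fastened: the strap is folded flat over the staple and the steel snap hook is clipped round the front leg. I handed the job in at about 22.7 s.

- **Strap:** I pushed it over and pressed it down until it stopped at about 18 N, at the height the folded strap should have.
- **Clipping:** The leg pressed the gate to its stop with at most 7 N. When I drew the hook back, the side force fell to about zero, so the gate had snapped shut behind the leg.
- **Proof pull:** The hook stalled with the leg in the bowl. I then held a pull of 9.5–10.0 N for about 1 s and the position did not move. The highest force read while the leg was in the hook was 10.0 N, though I only read it at the end of each move.
- **Laying down:** I lowered it with about 3° of tilt, so the bowl rests on the strap and the tail on the lid. It touched down at about 5 N.
- **Last picture:** It shows the hook still clipped with the gate shut, the strap flat and the gripper clear. I did not take a final wide view of the bench, but the arm touched only the strap and the steel hook, plus perhaps a light brush of the bench (about 6 N) while gripping the hook. I never went near the purple hook.

**What disagreed:** the gripper read 16 mm on the shank, where 18 mm was given. The network's points for the leg and hook differed by 1–3 mm between views, so I positioned the hook from the close-up pictures and by feel. I viewed 10 pictures in all.

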